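# Rehang the finishing carrier on the drying hook

## Robot

A 6-joint arm with a two-finger parallel gripper is mounted at the origin on the work surface. World frame = base frame: x ahead of the robot, y to its left, z up, the work surface at z = 0. Lengths are in m, angles in degrees, forces in N, time in s.
With the tool pointing down it reaches from about 0.3 to 0.75 m from the base axis. Payload 8.5 kg.
Tool frame: the origin (TCP) lies at the very end of the fingers, on their centre line; the grasp point (between the pads) lies 19 mm behind it; x points along the fingers, y is the direction in which the jaws open and shut, and the axes are right-handed (so a half turn about x gives the same grasp; the last joint's range is limited). The gripper opens to 85 mm and grips with 20 to 120 N. Pads are 22 mm wide; open, the fingers measure 114 mm over their backs; the gripper's body (76 mm by 85 mm) begins 54 mm behind the grasp point. The pads swing forward as they close: fully open they stand 13 mm farther back than shut.
Start: joints at [58.997, 21.807, 74.336, -0, 83.858, -12.336], TCP at [0.176, 0.521, 0.231] pointing down, gripper open.
Joint ranges: [-178.18, 178.18], [-50.72, 133.34], [12.68, 142.11], [-81.47, 261.47], [9.98, 163.14], [-165.26, 165.26]. Speed limits (degrees/s): [136.94, 136.94, 180, 180, 180, 180].

## Interface

Orientations are given as a 3x3 rotation matrix whose columns are the frame's x, y, z axes.
In Python, from rig import sensors, cams, env gives the robot as it stands.
- The arm moves only by the shell command python3 -m crank 'ROWS' [FORCE]. ROWS is a JSON object of lists of equal length, an entry for each row: "hand": the closure in counts, from 0 (fully open) to 255 (shut); "translation": the shift along the tool's x, y, z in m, a list of three; "dr": the turn, a rotation vector about the tool's x, y, z in rad, a list of three. A call has 1 to 5 rows; each row is the pose to reach, as a shift and turn from the pose commanded when the call began, along the tool's axes at that moment; what a row does not reach only later rows make up. A row lasts 1/10 s, in which the tool goes at most 50 mm and 8.59 degrees, less where a joint would pass 70% of its speed; a pose out of reach is approached as far as the arm can. A call with a gripper value outside its range is refused whole. The fingers move at their own pace and stop on an object; FORCE is the grip in N (left out, the last holds). Time passes only in rows, so rows that repeat a pose let the fingers close. It gives the time, the measured TCP pose, the force and the opening at its end, in the units of the state.
- sensors.observe(): the state, without advancing time (a new reading comes with each control period).
- cams.get_image(name): name is "scene" or "top" or "wrist"; returns (picture, depth): 480x640x3 uint8, blue, green, red; 480x640 float32, m along the optical axis (not along the pixel's ray), 0 where there is no reading.
- cams.calibration(name): a dict with "vertical_fov" (degrees; the focal length in pixels is half the picture's height over the tangent of half this angle, whatever the lens; pixels are square), "cx", "cy" (the principal point, pixels), "extrinsics" (4x4, takes a point from camera to world coordinates). Camera axes: x right, y down, z forward; pixel columns grow to the right and rows downward; lengths in m; the calibration is good to about 2 mm. The wrist camera is an equidistant fisheye: a pixel r from the principal point sees the ray r / f radians off the axis. A picture is of the moment at which its call begins: read the wrist's pose just before it. calibration takes no time and is no camera call; for the wrist camera it gives the pose at the moment of the call.
- env.close_job(): hands the job in, once; it reports no verdict.
The state is a dict: "time_s": time; "q": joint angles; "qvel": joint speeds; "joint_efforts": joint torques, N m; "position": TCP position; "tool_rot": TCP orientation; "ft_force": force on the tool from outside, world axes, zero at the start; "wrist_torque": the same for the moment, N m; "grip_width": finger opening in m.
Only numpy, scipy, OpenCV 4.12 (cv2) and the standard library are available. Lean on these libraries where they do the work, as an engineer would, in place of code of your own. Each camera call takes 0.05 s, during which the arm holds its last target. There are 200 camera calls.

## Task

Move the wooden carrier of finials from the hook stand where it hangs (panel behind its left half, as the robot sees it) to the drying stand (the one with the panel behind its right half): hang it first on the plain stand without a panel and let go, change your grip to the other end of its bar, then hang it on the drying stand and let go. On each stand the bar lies centred across both prongs behind their upturned tips, with the tray's lip still facing the robot. Keep the carrier level throughout, never set it on the bench, and leave everything else where it is.

Things in the scene. Friction and masses are not known exactly. Their poses are not given: they have to be found in the camera images.
- carrier: Loose wooden carrier, 0.2 to 0.4 kg, at first hanging on oil_stand. Tray 80 (x) x 180 (y) x 14 mm, with three finials on it (tops 64 mm above the tray's underside); two uprights at y = +85 and -85 mm hold a level bar along y over the tray. Window under the bar open front and back. Origin: centre of the tray's underside, z up; hung, it is 65 mm above the bench.
- carrier_bar (a point): Middle of the underside of the carrier's bar, 150 mm above the carrier's origin. Bar 180 mm long (y), 12 mm thick (x), 20 mm high. Hung, it lies across both prongs, behind their upturns. To free it, lift it 30 to 60 mm and draw it about 100 mm to the front; hang it the reverse way.
- carrier_lip (a point): middle of the outer face of the lip (16 mm high) along the tray's front edge, 40 mm in -x from the carrier's origin and 22 mm above it
- oil_stand: Fixed steel hook stand, the oiling station; panel on its left as the robot sees it. Origin on the bench below the seat; its front (-x) faces the robot, up to 0.2 rad askew. Post at x = +85 mm, 240 mm high, base 100 x 110 x 12 mm. A plywood panel, 195 to 305 mm high, front at x = +16 mm, y = +28 to +113 mm, leaves no room for a finger behind that half of the bar: there the bar can be held only by its right (-y) half.
- plain_stand: Fixed steel hook stand without a panel: either half of the bar can be held there. Origin on the bench below the seat; its front (-x) faces the robot, up to 0.2 rad askew. Post at x = +85 mm, 240 mm high, base 100 x 110 x 12 mm.
- dry_stand: Fixed steel hook stand, the drying station; panel on its right as the robot sees it. Origin on the bench below the seat; its front (-x) faces the robot, up to 0.2 rad askew. Post at x = +85 mm, 240 mm high, base 100 x 110 x 12 mm. A plywood panel, 195 to 305 mm high, front at x = +16 mm, y = -28 to -113 mm, leaves no room for a finger behind that half of the bar: there the bar can be held only by its left (+y) half.
- oil_stand_seat (a point): Seat of oil_stand, 215 mm above its origin, level with the prongs' top: the middle of the bar's underside belongs here. Two level prongs of 8 mm round steel run along the stand's x at y = +14 and -14 mm, from the post (x = +85 mm) to upturned tips (x = -22 to -38 mm, tips 22 mm above the prongs' top).
- plain_stand_seat (a point): Seat of plain_stand, 215 mm above its origin, level with the prongs' top: the middle of the bar's underside belongs here. Two level prongs of 8 mm round steel run along the stand's x at y = +14 and -14 mm, from the post (x = +85 mm) to upturned tips (x = -22 to -38 mm, tips 22 mm above the prongs' top).
- dry_stand_seat (a point): Seat of dry_stand, 215 mm above its origin, level with the prongs' top: the middle of the bar's underside belongs here. Two level prongs of 8 mm round steel run along the stand's x at y = +14 and -14 mm, from the post (x = +85 mm) to upturned tips (x = -22 to -38 mm, tips 22 mm above the prongs' top).
- blank: Bystander, loose: round dark wood blank, 80 mm across, 35 mm high. Origin at its underside, centre.
- sanding_block: Bystander, loose: cork sanding block 70 x 45 x 30 mm. Origin at its underside, centre.
- turned_bowl: Bystander, loose: small turned wooden bowl, 90 mm across, 40 mm high. Origin at its underside, centre.
- wax_tin: Bystander, loose: plain steel tin, 66 mm across, 40 mm high. Origin at its underside, centre.
- jar: Bystander, loose: amber glass jar, 70 mm across, 90 mm high. Origin at its underside, centre.
- gouge: Bystander, loose: turning tool with a handle, 240 mm long, lying near the back of the bench. Origin at its underside, mid length.
- mallet: Bystander, loose: hammer, 260 mm long, lying near the back of the bench. Origin at its underside, mid length.
Things that resemble listed ones, but are neither listed nor needed, are in the scene too. Leave any yellow look-alike of the carrier alone.

How it is judged:
By the outcome, as a careful person would: the job done as asked, in the order asked, and still so for the second after the job is handed in, with the robot touching nothing.
It also fails if it takes over 70 s, if anything falls off the work surface, if the arm or the gripper's body presses on something with over 40 N, if the wrist force passes 120 N, or if a joint passes its speed limit or range.

## Working session

There is one attempt and no reset: what is moved stays moved. The work goes in short steps, Python scripts to look and compute and a shell command to move; the robot and the scene stay as the last step left them, time stands still between calls to the robot, and variables do not carry over. Pictures are saved under pics/ and viewed, about 8 in all and at most 12, crops included, and the job is handed in when it is done.

```bash
mkdir -p pics; ls; python3 - <<'E'
from rig import sensors,cams
import cv2,numpy as np
print(sensors.observe())
for n in("scene","top"):
    im,d=cams.get_image(n); cv2.imwrite(f"pics/{n}0.png",im); np.save(f"{n}0.npy",d); 
    c=cams.calibration(n); print(n,c)
E
```

```text
pics
{'time_s': 0.0, 'q': array([ 5.89954378e+01,  2.18409394e+01,  7.43843307e+01, -5.55096303e-04,
        8.38588033e+01, -1.23344755e+01]), 'qvel': array([-0.10694786,  0.04772238, -0.02819167, -0.03334852, -0.0211786 ,
       -0.0280264 ]), 'joint_efforts': array([ 1.14168692e-03, -4.48454010e+01, -2.31279087e+01, -1.59504002e-04,
        4.73459877e-03,  7.14960294e-06]), 'position': array([0.17590313, 0.5208026 , 0.23071475]), 'tool_rot': array([[-7.47588511e-04,  3.20116897e-01,  9.47377757e-01],
       [-1.26267218e-03,  9.47376964e-01, -3.20117625e-01],
       [-9.99998923e-01, -1.43554379e-03, -3.04045435e-04]]), 'ft_force': array([0.61438904, 0.33443569, 0.87262403]), 'wrist_torque': array([-0.01135205,  0.03667053, -0.0307706 ]), 'grip_width': 0.0849815636551624}
scene {'vertical_fov': 52.780507442633976, 'cx': 314.60260223167825, 'cy': 236.29821766775245, 'extrinsics': array([[ 0.3633019 ,  0.74701742, -0.55675551,  1.15463174],
       [ 0.93157783, -0.28279516,  0.22845052, -0.27777358],
       [ 0.01320876, -0.6016576 , -0.79864489,  1.05739042],
       [ 0.        ,  0.        ,  0.        ,  1.        ]])}
top {'vertical_fov': 45.242049525949106, 'cx': 317.3626390135598, 'cy': 240.40333465040882, 'extrinsics': array([[-0.01012185, -0.99476026,  0.10173282,  0.39296795],
       [-0.9997485 ,  0.01210341,  0.01887973, -0.01844402],
       [-0.02001212, -0.10151614, -0.99463259,  1.60485217],
       [ 0.        ,  0.        ,  0.        ,  1.        ]])}
```

View pics/scene0.png

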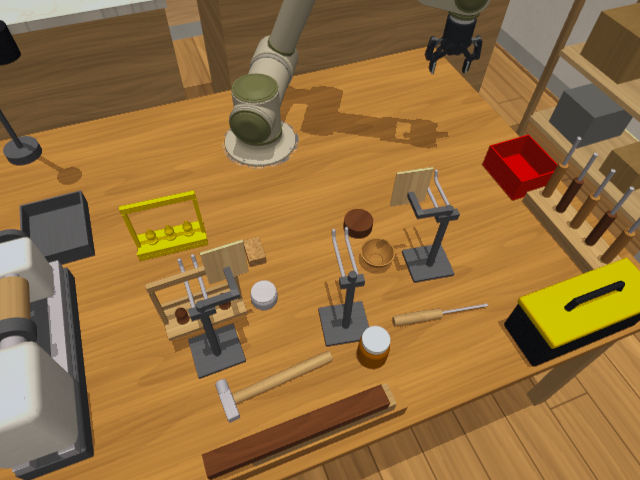

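View pics/top0.png

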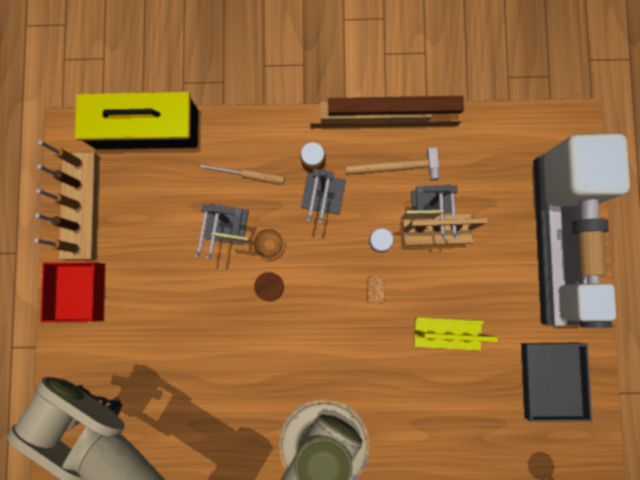

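The real carrier is the brown one, at top (440,230) and scene (200,300), on the stand with its panel on the left. The yellow look-alike at top (455,335) and scene (165,225) is to be left alone. The plain stand is at top (322,195) and the drying stand at top (222,225), with its panel on the right. I'll check this in one enlarged crop.

```bash
cat > h.py <<'E'
import numpy as np,cv2
from rig import sensors,cams
def cloud(n,d):
    c=cams.calibration(n); f=240/np.tan(np.radians(c["vertical_fov"]/2))
    v,u=np.mgrid[:480,:640]; P=np.stack([(u-c["cx"])/f*d,(v-c["cy"])/f*d,d],-1)
    E=c["extrinsics"]; return P@E[:3,:3].T+E[:3,3]
def ray(n,u,v,z):
    "point at height z on the pixel's ray (pinhole cams)"
    c=cams.calibration(n); f=240/np.tan(np.radians(c["vertical_fov"]/2)); E=c["extrinsics"]
    r=E[:3,:3]@np.array([(u-c["cx"])/f,(v-c["cy"])/f,1]); return E[:3,3]+r*(z-E[2,3])/r[2]
def line(p):
    vx,vy,x,y=cv2.fitLine(p.astype(np.float32),cv2.DIST_HUBER,0,.001,.001).ravel(); return (x,y),np.degrees(np.arctan2(vy,vx))
E
python3 - <<'E'
from h import *
im=cv2.imread("pics/top0.png"); cv2.imwrite("pics/crop0.png",cv2.resize(im[160:265,185:500],None,fx=2.5,fy=2.5,interpolation=cv2.INTER_CUBIC))
d=np.load("top0.npy"); P=cloud("top",d)
for nm,(u0,u1,v0,v1) in dict(dry=(190,255,195,262),plain=(298,350,165,240),oil=(398,492,180,250)).items():
    Q=P[v0:v1,u0:u1].reshape(-1,3)
    for lo,hi in((.19,.222),(.222,.235),(.235,.26),(.285,.32)):
        q=Q[(Q[:,2]>lo)&(Q[:,2]<hi)]
        print(nm,lo,hi,len(q), q.mean(0).round(4) if len(q) else'', q.min(0).round(3) if len(q) else'',q.max(0).round(3) if len(q) else'', line(q[:,:2]) if len(q)>5 else '')
E
```

```text
dry 0.19 0.222 359 [0.5633 0.269  0.2137] [0.5   0.165 0.194] [0.628 0.301 0.222] ((np.float32(0.5882416), np.float32(0.28016406)), np.float32(6.37186))
dry 0.222 0.235 118 [0.5709 0.2359 0.2299] [0.494 0.165 0.222] [0.627 0.301 0.235] ((np.float32(0.5743043), np.float32(0.22520396)), np.float32(48.843155))
dry 0.235 0.26 345 [0.5881 0.2199 0.2401] [0.494 0.165 0.235] [0.624 0.301 0.259] ((np.float32(0.59865105), np.float32(0.22660369)), np.float32(43.588684))
dry 0.285 0.32 120 [0.5384 0.2053 0.302 ] [0.53  0.165 0.286] [0.549 0.25  0.31 ] ((np.float32(0.53838515), np.float32(0.20529974)), np.float32(80.4359))
plain 0.19 0.222 373 [6.554e-01 3.000e-04 2.144e-01] [ 0.585 -0.032  0.191] [0.711 0.03  0.222] ((np.float32(0.63439465), np.float32(0.01274449)), np.float32(-20.20878))
plain 0.222 0.235 52 [ 0.6765 -0.0021  0.2269] [ 0.578 -0.03   0.222] [0.71  0.032 0.235] ((np.float32(0.6846498), np.float32(-0.006101799)), np.float32(-19.413479))
plain 0.235 0.26 49 [ 0.6721 -0.0023  0.2392] [ 0.577 -0.015  0.235] [0.706 0.032 0.246] ((np.float32(0.67658067), np.float32(-0.00013361663)), np.float32(-16.634752))
plain 0.285 0.32 0    
oil 0.19 0.222 392 [ 0.6047 -0.2975  0.2135] [ 0.539 -0.401  0.192] [ 0.666 -0.196  0.222] ((np.float32(0.60394865), np.float32(-0.29759365)), np.float32(-27.460543))
oil 0.222 0.235 397 [ 0.5868 -0.3012  0.231 ] [ 0.535 -0.399  0.222] [ 0.666 -0.196  0.235] ((np.float32(0.5753886), np.float32(-0.29403347)), np.float32(89.99131))
oil 0.235 0.26 512 [ 0.6178 -0.2692  0.2396] [ 0.537 -0.397  0.235] [ 0.665 -0.196  0.26 ] ((np.float32(0.61141837), np.float32(-0.28437608)), np.float32(57.738728))
oil 0.285 0.32 141 [ 0.5886 -0.238   0.3002] [ 0.586 -0.28   0.285] [ 0.593 -0.195  0.309] ((np.float32(0.587929), np.float32(-0.22583757)), np.float32(-89.17318))
```

View pics/crop0.png

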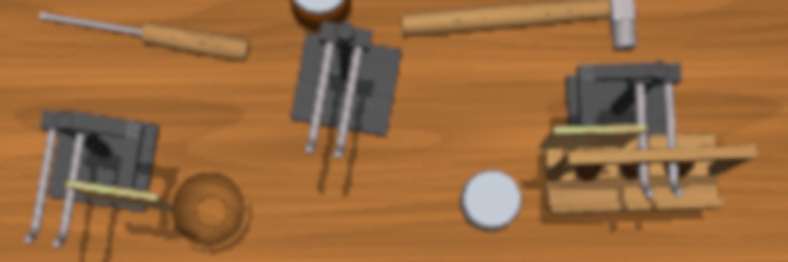

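The crop confirms the choice: the brown carrier's bar runs (545,157)–(755,150), with the panel on the stand's left. The prong tips are at oil (648,192),(678,192), plain (311,150),(339,155) and dry (30,240),(60,244).

```bash
python3 - <<'E'
from h import *
c=lambda u,v,z: ray("top",185+u/2.5-.3,160+v/2.5-.3,z)
for n,t,r in (("oil",[(648,192),(678,192)],[(640,85),(669,85)]),("plain",[(311,150),(339,155)],[(328,45),(357,50)]),("dry",[(30,240),(60,244)],[(53,132),(81,135)])):
    T=np.array([c(*p,.237) for p in t]);R=np.array([c(*p,.215) for p in r])
    dirs=R-T; m=T.mean(0); w=R.mean(0)-m; yaw=np.arctan2(w[1],w[0])
    print(n,"tipmid",m.round(4),"root",R.mean(0).round(4),"yaw",np.degrees(yaw).round(2),"gap",np.linalg.norm(T[0]-T[1]).round(4),np.linalg.norm(R[0]-R[1]).round(4),"len",np.linalg.norm(w).round(3),"seat",(m[:2]+.033*np.array([np.cos(yaw),np.sin(yaw)])).round(4))
d=np.load("top0.npy");P=cloud("top",d)
# panel tops and base slab orientation
im=cv2.imread("pics/top0.png")
for nm,(u0,u1,v0,v1) in dict(dry=(190,255,195,262),oil=(398,492,180,250)).items():
    Q=P[v0:v1,u0:u1].reshape(-1,3);q=Q[(Q[:,2]>.298)];print(nm,cv2.minAreaRect(q[:,:2].astype(np.float32)))
# bar ends from crop
a,b=c(545,157,.235),c(755,150,.235);print("bar",a,b,(a+b)/2,np.degrees(np.arctan2(*(a-b)[:2])))
E
```

```text
oil tipmid [ 0.5384 -0.3078  0.237 ] root [ 0.6456 -0.3077  0.215 ] yaw 0.05 gap 0.0284 0.0281 len 0.109 seat [ 0.5714 -0.3078]
plain tipmid [0.5804 0.0134 0.237 ] root [ 0.6871 -0.0042  0.215 ] yaw -9.4 gap 0.0273 0.0289 len 0.11 seat [0.613 0.008]
dry tipmid [0.4975 0.282  0.237 ] root [0.6054 0.2663 0.215 ] yaw -8.28 gap 0.0291 0.0277 len 0.111 seat [0.5302 0.2773]
dry ((0.48297974467277527, 0.10796181857585907), (0.3087517023086548, 0.031537920236587524), 60.378211975097656)
oil ((0.5121186375617981, -0.13413187861442566), (0.051758721470832825, 0.3280903100967407), 36.879844665527344)
bar [ 0.57363395 -0.1970005   0.235     ] [ 0.57781124 -0.39700591  0.235     ] [ 0.57572259 -0.29700321  0.235     ] -1.19649792870026
```

```bash
cat >> h.py <<'E'
from scipy.spatial.transform import Rotation as Ro
def Rt(yaw):
    c,s=np.cos(np.radians(yaw)),np.sin(np.radians(yaw)); return np.array([[0,c,s],[0,s,-c],[-1,0,0]])
def go(pos,yaw):
    s=sensors.observe(); R=s["tool_rot"]
    print("t %.2f"%s["time_s"],"trans",(R.T@(np.array(pos)-s["position"])).round(4),"dr",Ro.from_matrix(R.T@Rt(yaw)).as_rotvec().round(4))
def wray(u,v,z,c):
    f=240/np.tan(np.radians(c["vertical_fov"]/2)); x,y=u-c["cx"],v-c["cy"]; r=np.hypot(x,y); th=r/f
    E=c["extrinsics"]; k=E[:3,:3]@np.array([x/r*np.sin(th),y/r*np.sin(th),np.cos(th)]); return E[:3,3]+k*(z-E[2,3])/k[2]
E
python3 - <<'E'
from h import *
c=cams.calibration("wrist");s=sensors.observe();print(c)
E=c["extrinsics"];print("cam in tool",(s["tool_rot"].T@(E[:3,3]-s["position"])).round(3),(s["tool_rot"].T@E[:3,:3]).round(2))
go((.40,.27,.42),35)
E
```

```text
{'vertical_fov': 65.70646984690485, 'cx': 321.15046589264136, 'cy': 230.27166292681503, 'extrinsics': array([[ 0.31981621,  0.90446508,  0.28224195,  0.10385291],
       [ 0.94747871, -0.30488851, -0.09657685,  0.54576144],
       [-0.00129806,  0.29830508, -0.95446969,  0.37431009],
       [ 0.        ,  0.        ,  0.        ,  1.        ]])}
cam in tool [-0.144  0.    -0.076] [[ 0.   -0.3   0.95]
 [ 1.    0.    0.  ]
 [-0.    0.95  0.3 ]]
t 0.10 trans [-0.1891 -0.1661  0.2925] dr [6.341e-01 1.000e-04 1.300e-03]
```

```bash
python3 - <<'E'
from h import *
go((.53,.22,.42),-8)
E
```

```text
t 0.10 trans [-0.1891 -0.1719  0.4317] dr [1.3846e+00 6.0000e-04 1.2000e-03]
```

```bash
python3 -m crank '{"hand":[0,0,0,0,0],"translation":[[-0.189,-0.172,0.432],[-0.189,-0.172,0.432],[-0.189,-0.172,0.432],[-0.189,-0.172,0.432],[-0.189,-0.172,0.432]],"dr":[[1.385,0,0],[1.385,0,0],[1.385,0,0],[1.385,0,0],[1.385,0,0]]}' 100; python3 - <<'E'
from h import *
go((.53,.22,.42),-8)
E
```

```text
time_s: 0.6
position: [0.3534, 0.3695, 0.326]
tool_rot: [[-0.0, 0.883, 0.47], [-0.0, 0.47, -0.883], [-1.0, -0.001, -0.0]]
ft_force: [1.1, 1.3, -0.8]
grip_width: 0.0851
t 0.60 trans [-0.094   0.0856  0.215 ] dr [6.286e-01 2.000e-04 5.000e-04]
```

```bash
python3 -m crank '{"hand":[0,0,0,0,0],"translation":[[-0.094,0.086,0.215],[-0.094,0.086,0.215],[-0.094,0.086,0.215],[-0.094,0.086,0.215],[-0.094,0.086,0.215]],"dr":[[0.629,0,0],[0.629,0,0],[0.629,0,0],[0.629,0,0],[0.629,0,0]]}'; python3 - <<'E'
from h import *
import pickle
c=cams.calibration("wrist");im,d=cams.get_image("wrist");cv2.imwrite("pics/w_dry.png",im);pickle.dump((c,d),open("w_dry.pkl","wb"))
go((.60,-.05,.42),-9)
E
```

```text
time_s: 1.1
position: [0.5313, 0.2211, 0.42]
tool_rot: [[-0.001, 0.99, -0.138], [-0.0, -0.138, -0.99], [-1.0, -0.001, 0.0]]
ft_force: [0.2, 1.1, 0.7]
grip_width: 0.0853
t 1.15 trans [0.0016 0.1014 0.255 ] dr [ 0.0139  0.001  -0.003 ]
```

View pics/w_dry.png

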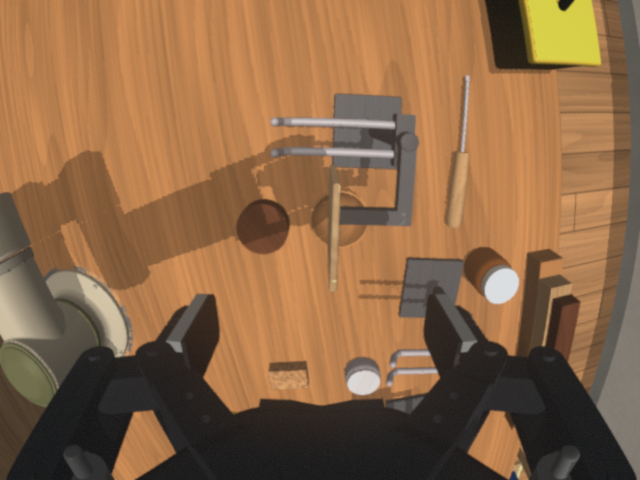

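Dry stand from the wrist: tips at (274,121) and (274,152), roots at (393,125) and (393,154), and the panel on the right from (336,183) to (333,290).

```bash
python3 -m crank '{"hand":[0,0,0,0,0],"translation":[[0.002,0.051,0.128],[0.002,0.101,0.255],[0.002,0.101,0.255],[0.002,0.101,0.255],[0.002,0.101,0.255]],"dr":[[0.014,0,0],[0.014,0,0],[0.014,0,0],[0.014,0,0],[0.014,0,0]]}'; python3 -m crank '{"hand":[0,0],"translation":[[0,0.0,0.0],[0,0,0]],"dr":[[0,0,0],[0,0,0]]}' ; python3 - <<'E'
from h import *
import pickle
c=cams.calibration("wrist");im,d=cams.get_image("wrist");cv2.imwrite("pics/w_plain.png",im);pickle.dump((c,d),open("w_plain.pkl","wb"))
go((.56,-.36,.40),0)
E
```

```text
time_s: 1.65
position: [0.5905, -0.0219, 0.4173]
tool_rot: [[-0.001, 0.989, -0.147], [0.0, -0.147, -0.989], [-1.0, -0.001, -0.0]]
ft_force: [0.7, 0.7, -0.1]
grip_width: 0.0855
time_s: 1.85
position: [0.5906, -0.0209, 0.4168]
tool_rot: [[-0.001, 0.989, -0.149], [0.001, -0.149, -0.989], [-1.0, -0.002, -0.0]]
ft_force: [-0.3, 0.7, -1.2]
grip_width: 0.0854
t 1.90 trans [0.0172 0.0201 0.341 ] dr [-0.1481 -0.0003  0.0006]
```

```bash
python3 -m crank '{"hand":[0,0,0,0,0],"translation":[[0.017,0.02,0.341],[0.017,0.02,0.341],[0.017,0.02,0.341],[0.017,0.02,0.341],[0.017,0.02,0.341]],"dr":[[-0.148,0,0],[-0.148,0,0],[-0.148,0,0],[-0.148,0,0],[-0.148,0,0]]}'; python3 - <<'E'
from h import *
go((.56,-.36,.40),0)
E
```

```text
time_s: 2.4
position: [0.5684, -0.2659, 0.4058]
tool_rot: [[0.001, 1.0, 0.003], [-0.0, 0.003, -1.0], [-1.0, 0.001, 0.0]]
ft_force: [0.7, -0.4, -0.3]
grip_width: 0.0853
t 2.40 trans [ 0.0059 -0.0086  0.0941] dr [ 0.0027  0.0003 -0.0007]
```

```bash
python3 -m crank '{"hand":[0,0,0,0],"translation":[[0.006,-0.009,0.094],[0.006,-0.009,0.094],[0.006,-0.009,0.094],[0.006,-0.009,0.094]],"dr":[[0.003,0,0],[0.003,0,0],[0.003,0,0],[0.003,0,0]]}'; python3 - <<'E'
from h import *
import pickle
c=cams.calibration("wrist");im,d=cams.get_image("wrist");cv2.imwrite("pics/w_oil.png",im);pickle.dump((c,d),open("w_oil.pkl","wb"))
a=cv2.imread("pics/w_plain.png")[20:300,170:490]
z=lambda x:cv2.resize(x,(400,350),interpolation=cv2.INTER_CUBIC)
cv2.imwrite("pics/two.png",np.hstack([z(a),z(im[20:300,170:490])]))
E
```

```text
time_s: 2.8
position: [0.5599, -0.3593, 0.3989]
tool_rot: [[-0.0, 1.0, -0.002], [0.001, -0.002, -1.0], [-1.0, -0.0, -0.001]]
ft_force: [0.3, 0.2, 0.1]
grip_width: 0.0857
```

View pics/two.png

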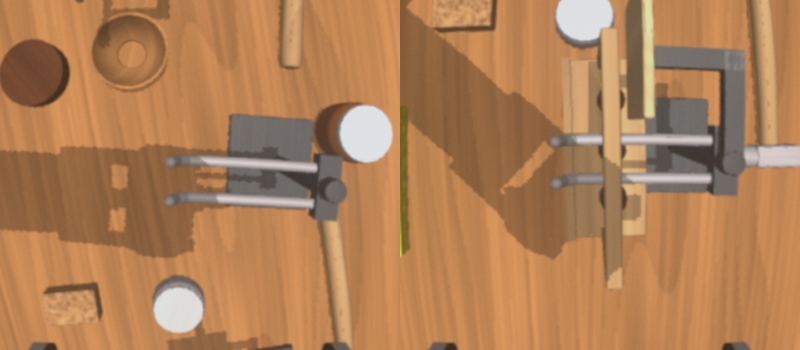

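Left half, plain stand: tips at (170,161) and (170,201), roots at (316,167) and (313,204). Right half, oil stand: tips at (556,141) and (557,184), roots at (712,140) and (710,179). The bar runs from (609,28) to (614,289).

```bash
python3 - <<'E'
from h import *
import pickle
C={n:pickle.load(open(f"w_{n}.pkl","rb"))[0] for n in("dry","plain","oil")}
k=lambda u,v:(170+u/1.25,20+v/1.25)
pts=dict(dry=[(274,121),(274,152),(393,125),(393,154)],plain=[k(170,161),k(170,201),k(316,167),k(313,204)],oil=[k(156,141),k(157,184),k(312,140),k(310,179)])
for n,p in pts.items():
    T=np.array([wray(*q,.236,C[n]) for q in p[:2]]);R=np.array([wray(*q,.213,C[n]) for q in p[2:]])
    w=R.mean(0)-T.mean(0);y=np.arctan2(w[1],w[0])
    print(n,T.mean(0).round(4),R.mean(0).round(4),"yaw",np.degrees(y).round(2),"gaps",np.linalg.norm(T[0]-T[1]).round(4),np.linalg.norm(R[0]-R[1]).round(4),"len",np.linalg.norm(w[:2]).round(4),"seat(.034)",(T.mean(0)[:2]+.034*np.array([np.cos(y),np.sin(y)])).round(4))
for z in (.235,):
    a,b=wray(*k(209.5,28),z,C["oil"]),wray(*k(214,289),z,C["oil"]);print(a,b,(a+b)/2,np.linalg.norm(a-b),np.degrees(np.arctan2(*((a-b)[:2]*[-1,1]))))
a,b=wray(336,183,.305,C["dry"]),wray(333,290,.305,C["dry"]);print("drypanel",a,b,np.linalg.norm(a-b))
# depth-based bar points
c,d=pickle.load(open("w_oil.pkl","rb")); print("depth at bar",[d[int(20+v/1.25),int(170+u/1.25)] for u,v in((211,100),(213,200),(213,250))], "cam",c["extrinsics"][:3,3])
v,u=np.mgrid[:480,:640];f=240/np.tan(np.radians(c["vertical_fov"]/2));x,y=u-c["cx"],v-c["cy"];r=np.hypot(x,y);t=np.tan(r/f)/r
P=np.stack([x*t*d,y*t*d,d],-1)@c["extrinsics"][:3,:3].T+c["extrinsics"][:3,3]
m=(P[...,2]>.222)&(P[...,2]<.25)&(abs(P[...,0]-.572)<.02)&(abs(P[...,1]+.31)<.13)
q=P[m];print(len(q),cv2.minAreaRect(q[:,:2].astype(np.float32)),np.median(q[:,2]),line(q[:,:2]))
E
```

```text
dry [0.4986 0.2866 0.236 ] [0.6066 0.2682 0.213 ] yaw -9.7 gaps 0.0276 0.0278 len 0.1095 seat(.034) [0.5322 0.2809]
plain [0.5826 0.0159 0.236 ] [ 0.6905 -0.0053  0.213 ] yaw -11.12 gaps 0.0284 0.0289 len 0.11 seat(.034) [0.6159 0.0094]
oil [ 0.5387 -0.3093  0.236 ] [ 0.6482 -0.3077  0.213 ] yaw 0.81 gaps 0.0287 0.0285 len 0.1095 seat(.034) [ 0.5727 -0.3088]
[ 0.57362274 -0.21942204  0.235     ] [ 0.57764685 -0.39816895  0.235     ] [ 0.5756348 -0.3087955  0.235    ] 0.1787921995011939 1.2896746386037388
drypanel [0.5459616  0.25006517 0.305     ] [0.53317173 0.16763035 0.305     ] 0.08342110832176773
depth at bar [np.float32(0.28816962), np.float32(0.30824095), np.float32(0.31788322)] cam [ 0.56029721 -0.2827662   0.54249231]
3378 ((0.5802915692329407, -0.2978416681289673), (0.023076891899108887, 0.20003271102905273), 1.4699019193649292) 0.2356736779865974 ((np.float32(0.57550776), np.float32(-0.294621)), np.float32(-89.4685))
```

```bash
python3 - <<'E'
from h import *
go((.5765,-.351,.206),1.2)
E
```

```text
t 2.85 trans [ 0.1937  0.0163 -0.0074] dr [-0.0221  0.0001 -0.0005]
```

```bash
python3 -m crank '{"hand":[0,0,0,0,0],"translation":[[0.03,0.016,-0.008],[0.08,0.016,-0.008],[0.12,0.016,-0.008],[0.16,0.016,-0.008],[0.193,0.016,-0.008]],"dr":[[-0.022,0,0],[-0.022,0,0],[-0.022,0,0],[-0.022,0,0],[-0.022,0,0]]}'; python3 -m crank '{"hand":[0,0],"translation":[[0,0,0],[0,0,0]],"dr":[[0,0,0],[0,0,0]]}' ; python3 - <<'E'
from h import *
import pickle
go((.5765,-.351,.206),1.2)
im,d=cams.get_image("wrist");cv2.imwrite("pics/w_grasp.png",im)
E
```

```text
time_s: 3.35
position: [0.5759, -0.349, 0.2053]
tool_rot: [[-0.0, 1.0, 0.022], [0.0, 0.022, -1.0], [-1.0, 0.0, -0.0]]
ft_force: [-0.1, -0.2, -0.3]
grip_width: 0.0851
time_s: 3.55
position: [0.5763, -0.3507, 0.2083]
tool_rot: [[0.001, 1.0, 0.021], [-0.001, 0.021, -1.0], [-1.0, 0.001, 0.001]]
ft_force: [-0.3, 0.8, 0.0]
grip_width: 0.0854
t 3.55 trans [0.0023 0.0001 0.0003] dr [ 0.      0.0013 -0.0015]
```

View pics/w_grasp.png

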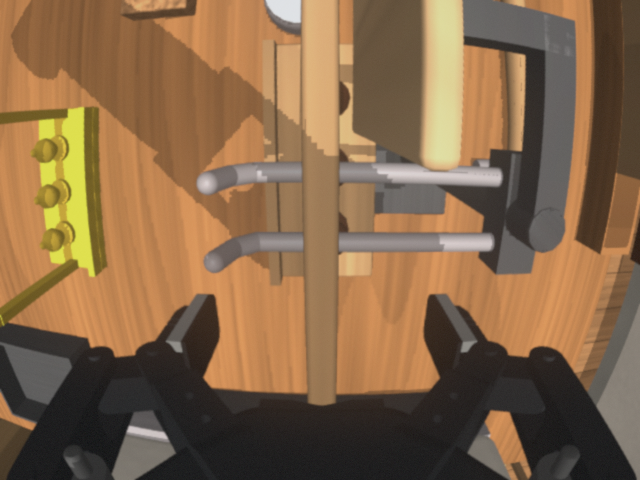

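The bar (column 321) sits midway between the fingers (215 and 440), and the prongs and panel are clear. Closing.

```bash
for i in 1 2; do python3 -m crank '{"hand":[255,255,255,255,255],"translation":[[0,0,0],[0,0,0],[0,0,0],[0,0,0],[0,0,0]],"dr":[[0,0,0],[0,0,0],[0,0,0],[0,0,0],[0,0,0]]}' 110; done
```

```text
time_s: 4.1
position: [0.5755, -0.3521, 0.2065]
tool_rot: [[0.0, 1.0, 0.019], [-0.0, 0.019, -1.0], [-1.0, 0.0, 0.0]]
ft_force: [0.9, -0.9, 0.1]
grip_width: 0.0121
time_s: 4.6
position: [0.5755, -0.352, 0.2066]
tool_rot: [[0.0, 1.0, 0.019], [-0.0, 0.019, -1.0], [-1.0, 0.0, 0.0]]
ft_force: [0.2, -0.7, 4.1]
grip_width: 0.0106
```

```bash
python3 -m crank '{"hand":[255,255,255,255,255],"translation":[[-0.006,0,0],[-0.016,0,0],[-0.028,0,0],[-0.038,0,0],[-0.045,0,0]],"dr":[[0,0,0],[0,0,0],[0,0,0],[0,0,0],[0,0,0]]}';python3 -m crank '{"hand":[255,255],"translation":[[0,0,0],[0,0,0]],"dr":[[0,0,0],[0,0,0]]}'; python3 - <<'E'
from h import *
import pickle
s=sensors.observe();print(s["ft_force"],s["wrist_torque"],s["position"])
im,d=cams.get_image("wrist")
i2,_=cams.get_image("scene");
cv2.imwrite("pics/lift.png",np.hstack([cv2.resize(im,(400,300)),cv2.resize(i2[180:400,90:383],(400,300))]))
E
```

```text
time_s: 5.1
position: [0.5756, -0.3521, 0.2528]
tool_rot: [[0.001, 1.0, 0.019], [-0.001, 0.019, -1.0], [-1.0, 0.001, 0.001]]
ft_force: [0.4, 0.5, -3.2]
grip_width: 0.0099
time_s: 5.3
position: [0.5754, -0.3519, 0.2511]
tool_rot: [[-0.0, 1.0, 0.019], [0.0, 0.019, -1.0], [-1.0, -0.0, -0.0]]
ft_force: [0.2, -0.4, -3.2]
grip_width: 0.0104
[ 0.22863828 -0.36985224 -3.19729385] [-0.12011919 -0.02484069 -0.00830782] [ 0.57542001 -0.35187878  0.25112943]
```

View pics/lift.png

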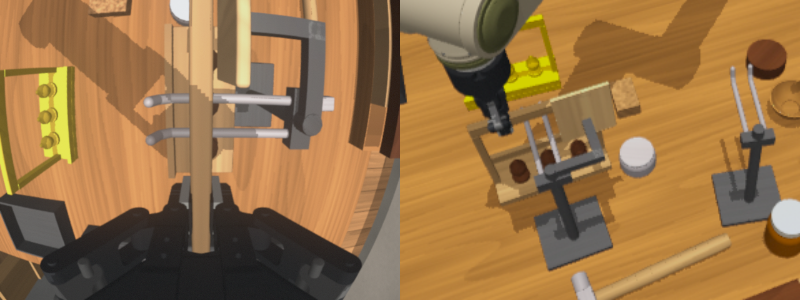

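The carrier is lifted level and is clear of the prongs. Next I'll draw it to the front.

```bash
python3 -m crank '{"hand":[255,255,255,255,255],"translation":[[0,-0.01,0],[0,-0.032,0],[0,-0.062,0],[0,-0.092,0],[0,-0.115,0]],"dr":[[0,0,0],[0,0,0],[0,0,0],[0,0,0],[0,0,0]]}';python3 -m crank '{"hand":[255,255],"translation":[[0,-0.005,0],[0,-0.005,0]],"dr":[[0,0,0],[0,0,0]]}'; python3 - <<'E'
from h import *
st=np.array([.618,.009]);yw=-10.3;a=np.radians(yw);X=np.array([np.cos(a),np.sin(a)]);Z=np.array([np.sin(a),-np.cos(a)])
p=st-.115*X+.043*Z;print(p);go((*p,.253),yw)
E
```

```text
time_s: 5.9
position: [0.4589, -0.3539, 0.251]
tool_rot: [[-0.001, 1.0, 0.019], [0.001, 0.019, -1.0], [-1.0, -0.001, -0.001]]
ft_force: [-0.3, -0.3, -2.6]
grip_width: 0.01
time_s: 6.1
position: [0.4552, -0.3543, 0.2514]
tool_rot: [[0.0, 1.0, 0.018], [0.0, 0.018, -1.0], [-1.0, 0.0, -0.0]]
ft_force: [-0.2, -0.4, -2.5]
grip_width: 0.0101
[ 0.49716473 -0.0127448 ]
t 6.10 trans [-0.0016  0.0481 -0.3408] dr [ 1.979e-01 -1.000e-04 -1.000e-04]
```

```bash
python3 -m crank '{"hand":[255,255,255,255,255],"translation":[[-0.002,0.003,-0.02],[-0.002,0.008,-0.055],[-0.002,0.014,-0.095],[-0.002,0.02,-0.135],[-0.002,0.025,-0.175]],"dr":[[0.01,0,0],[0.03,0,0],[0.06,0,0],[0.08,0,0],[0.1,0,0]]}';python3 - <<'E'
from h import *
go((.4972,-.0127,.253),-10.3)
E
```

```text
time_s: 6.6
position: [0.4782, -0.177, 0.2531]
tool_rot: [[0.0, 0.997, -0.081], [0.0, -0.081, -0.997], [-1.0, 0.0, -0.0]]
ft_force: [0.6, -0.1, -2.2]
grip_width: 0.0101
t 6.60 trans [ 1.000e-04  5.600e-03 -1.653e-01] dr [ 0.0985 -0.0003 -0.0002]
```

```bash
python3 -m crank '{"hand":[255,255,255,255,255],"translation":[[0,0.001,-0.04],[0,0.003,-0.08],[0,0.004,-0.12],[0,0.006,-0.15],[0,0.006,-0.165]],"dr":[[0.03,0,0],[0.05,0,0],[0.075,0,0],[0.098,0,0],[0.098,0,0]]}';python3 -m crank '{"hand":[255,255],"translation":[[0,0,0],[0,0,0]],"dr":[[0,0,0],[0,0,0]]}';python3 - <<'E'
from h import *
import pickle
go((.4972,-.0127,.253),-10.3)
c=cams.calibration("wrist");im,d=cams.get_image("wrist");pickle.dump((c,d,sensors.observe()),open("w_ap1.pkl","wb"))
cv2.imwrite("pics/w_ap1.png",im)
E
```

```text
time_s: 7.1
position: [0.4973, -0.0119, 0.2532]
tool_rot: [[0.0, 0.984, -0.176], [0.001, -0.176, -0.984], [-1.0, 0.0, -0.001]]
ft_force: [0.2, -0.4, -2.8]
grip_width: 0.0102
time_s: 7.3
position: [0.497, -0.0146, 0.2531]
tool_rot: [[-0.0, 0.984, -0.177], [-0.0, -0.177, -0.984], [-1.0, -0.0, 0.0]]
ft_force: [0.9, -0.2, -1.5]
grip_width: 0.0105
t 7.30 trans [ 0.0001 -0.0002 -0.0019] dr [0.002  0.0002 0.0002]
```

View pics/w_ap1.png

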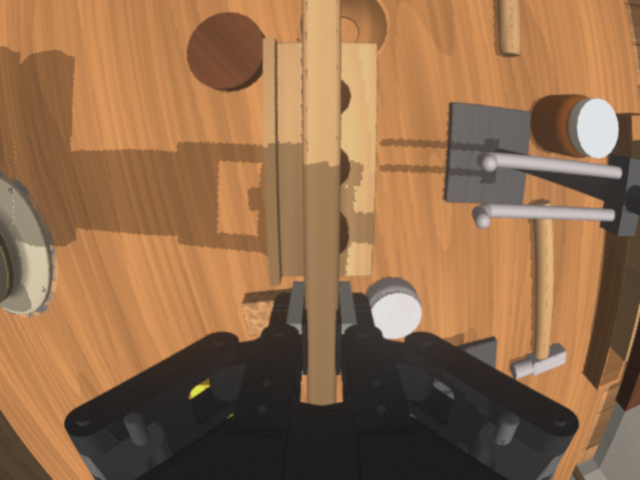

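```bash
python3 - <<'E'
from h import *
import pickle
c,d,s=pickle.load(open("w_ap1.pkl","rb"));R=s["tool_rot"];p=s["position"]
tl=lambda u,v,z:R.T@(wray(u,v,z,c)-p)
T=[tl(489,162,.236),tl(483,216,.236)];Q=[tl(619,172,.213),tl(613,215,.213)]
print("tips",np.round(T,4),"roots",np.round(Q,4));w=np.mean(Q,0)-np.mean(T,0);print("mid tip",np.mean(T,0).round(4),"rel yaw(about world z)",-np.degrees(np.arctan2(w[2],w[1])),"gap",T[0][2]-T[1][2],Q[0][2]-Q[1][2])
B=[tl(379,43,.1255),tl(372,276,.1255)];L=[tl(264,40,.1415),tl(271,284,.1415)]
print("back",np.round(B,4),"lip",np.round(L,4),"center z",np.mean(B,0)[2],np.mean(L,0)[2])
print("bar far end? ",tl(321,0,.2815).round(4))
E
```

```text
tips [[ 0.0171  0.0778 -0.0602]
 [ 0.0171  0.0774 -0.0342]] roots [[ 0.0401  0.1889 -0.0587]
 [ 0.0401  0.1894 -0.0304]]
mid tip [ 0.0171  0.0776 -0.0472] rel yaw(about world z) -1.3583310099515897 gap -0.026010756448155467 -0.028336025047095013
back [[ 0.1276  0.0415 -0.1335]
 [ 0.1276  0.0411  0.0461]] lip [[ 0.1116 -0.0387 -0.1322]
 [ 0.1116 -0.0381  0.0457]] center z -0.04367344503633391 -0.04325380030867827
bar far end?  [-2.840e-02 -1.000e-04 -1.149e-01]
```

Tips are at (489,162) and (483,216), and the tray is level and square to the tool. I'll make a small yaw and lateral correction, move in by 113 mm, then lower.

```bash
python3 -m crank '{"hand":[255,255,255,255,255],"translation":[[0,0.01,-0.003],[0,0.035,-0.003],[0,0.065,-0.003],[0,0.095,-0.003],[0,0.113,-0.003]],"dr":[[0.018,0,0],[0.018,0,0],[0.018,0,0],[0.018,0,0],[0.018,0,0]]}';python3 -m crank '{"hand":[255,255],"translation":[[0,0,0],[0,0,0]],"dr":[[0,0,0],[0,0,0]]}';python3 - <<'E'
from h import *
import pickle
c=cams.calibration("wrist");s=sensors.observe();im,d=cams.get_image("wrist");pickle.dump((c,d,s),open("w_in1.pkl","wb"))
print(s["position"],s["ft_force"],np.degrees(np.arctan2(s["tool_rot"][1,1],s["tool_rot"][0,1])))
cv2.imwrite("pics/w_in1.png",im)
E
```

```text
time_s: 7.85
position: [0.6105, -0.0333, 0.2525]
tool_rot: [[0.0, 0.98, -0.198], [-0.0, -0.198, -0.98], [-1.0, 0.0, 0.0]]
ft_force: [-1.0, -0.8, -2.3]
grip_width: 0.0104
time_s: 8.05
position: [0.6085, -0.0326, 0.2526]
tool_rot: [[-0.001, 0.98, -0.197], [0.0, -0.197, -0.98], [-1.0, -0.001, -0.0]]
ft_force: [-0.2, 0.1, -2.5]
grip_width: 0.0102
[ 0.60846313 -0.03255514  0.25264549] [-0.21806668  0.09244872 -2.5316309 ] -11.365264519721359
```

View pics/w_in1.png

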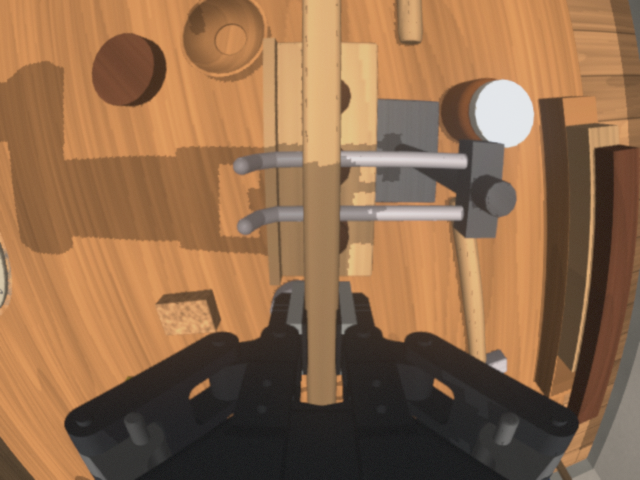

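The bar is between the tips, (239,166) and (244,228), and the post. The prongs cross under it at rows 160 and 213.

```bash
cat > rel.py <<'E'
from h import *
import pickle,sys
def rel(f,t,r,cz=-.0435):
    c,d,s=pickle.load(open(f,"rb"));R=s["tool_rot"];p=s["position"]
    tl=lambda u,v,z:R.T@(wray(u,v,z,c)-p)
    T=np.array([tl(*q,.236) for q in t]);Q=np.array([tl(*q,.213) for q in r]);m=T.mean(0);n=Q.mean(0)
    a=np.arctan2((n-m)[2],(n-m)[1]); seat=m+.036*(n-m)/np.linalg.norm((n-m)[1:])
    print("gaps",T[1,2]-T[0,2],Q[1,2]-Q[0,2],"dr_x",a.round(4),"seat in tool y,z",seat[1:].round(4),"shift y,z",(seat[1:]-[0,cz]).round(4))
E
python3 -c "
from rel import *
rel('w_in1.pkl',[(239,166),(244,228)],[(466,160),(463,213)])"
```

```text
gaps 0.028509563092332307 0.02848493031992444 dr_x -0.0131 seat in tool y,z [ 0.0004 -0.0424] shift y,z [0.0004 0.0011]
```

```bash
python3 -m crank '{"hand":[255,255,255,255,255],"translation":[[0.008,0,0.001],[0.02,0,0.001],[0.032,0,0.001],[0.04,0,0.001],[0.045,0,0.001]],"dr":[[-0.007,0,0],[-0.007,0,0],[-0.007,0,0],[-0.007,0,0],[-0.007,0,0]]}';python3 -m crank '{"hand":[255,255,255],"translation":[[0,0,0],[0.001,0,0],[0.001,0,0]],"dr":[[0,0,0],[0,0,0],[0,0,0]]}'
```

```text
time_s: 8.6
position: [0.6076, -0.0328, 0.207]
tool_rot: [[-0.002, 0.982, -0.189], [0.0, -0.189, -0.982], [-1.0, -0.002, -0.0]]
ft_force: [-0.2, 0.3, -2.5]
grip_width: 0.0103
time_s: 8.9
position: [0.6082, -0.033, 0.2076]
tool_rot: [[0.001, 0.982, -0.189], [-0.0, -0.189, -0.982], [-1.0, 0.001, 0.0]]
ft_force: [-0.2, -0.5, -2.3]
grip_width: 0.0103
```

Weight still on the tool; lower another 1–3 mm.

```bash
python3 -m crank '{"hand":[255,255,255,255],"translation":[[0.001,0,0],[0.001,0,0],[0.002,0,0],[0.002,0,0]],"dr":[[0,0,0],[0,0,0],[0,0,0],[0,0,0]]}'
```

```text
time_s: 9.3
position: [0.6083, -0.033, 0.2065]
tool_rot: [[0.002, 0.982, -0.189], [-0.0, -0.189, -0.982], [-1.0, 0.002, 0.0]]
ft_force: [-1.7, 0.4, 4.7]
grip_width: 0.0101
```

```bash
for i in 1 2; do python3 -m crank '{"hand":[0,0,0,0,0],"translation":[[0,0,0],[0,0,0],[0,0,0],[0,0,0],[0,0,0]],"dr":[[0,0,0],[0,0,0],[0,0,0],[0,0,0],[0,0,0]]}'; done
python3 - <<'E'
from h import *
import pickle
c=cams.calibration("wrist");s=sensors.observe();im,d=cams.get_image("wrist");pickle.dump((c,d,s),open("w_rel1.pkl","wb"))
i2,_=cams.get_image("scene")
cv2.imwrite("pics/rel1.png",np.hstack([cv2.resize(im,(400,300)),cv2.resize(i2[180:400,200:493],(400,300))]))
E
```

```text
time_s: 9.8
position: [0.608, -0.033, 0.2052]
tool_rot: [[-0.0, 0.982, -0.189], [0.0, -0.189, -0.982], [-1.0, -0.0, -0.0]]
ft_force: [-0.1, 0.1, -0.6]
grip_width: 0.0816
time_s: 10.3
position: [0.608, -0.0329, 0.2053]
tool_rot: [[0.0, 0.982, -0.189], [0.0, -0.189, -0.982], [-1.0, 0.0, -0.0]]
ft_force: [-1.2, -0.0, -0.4]
grip_width: 0.0856
```

View pics/rel1.png

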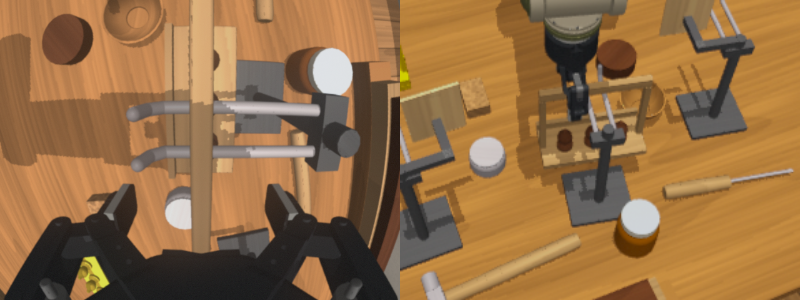

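The carrier hangs centred on the plain stand, with the bar behind both tips and the prongs either side of its middle. Now I'll clear it upward.

```bash
python3 -m crank '{"hand":[0,0,0,0],"translation":[[-0.02,0,0],[-0.055,0,0],[-0.1,0,0],[-0.13,0,0]],"dr":[[0,0,0],[0,0,0],[0,0,0],[0,0,0]]}';python3 - <<'E'
from h import *
s=sensors.observe();print(s["q"].round(1))
X=s["tool_rot"][:2,1];Z=s["tool_rot"][:2,2]
cen=s["position"][:2]-.0435*Z; print("centre",cen)
p=cen-.042*Z;print(p)
go((*p,.30),-10.9);go((*p,.30),169.1)
import pickle
# re-measure bar by depth
c=cams.calibration("wrist");im,d=cams.get_image("wrist");cv2.imwrite("pics/w_up.png",im)
v,u=np.mgrid[:480,:640];f=240/np.tan(np.radians(c["vertical_fov"]/2));x,y=u-c["cx"],v-c["cy"];r=np.hypot(x,y);t=np.tan(r/f)/r
P=np.stack([x*t*d,y*t*d,d],-1)@c["extrinsics"][:3,:3].T+c["extrinsics"][:3,3]
L=P[...,:2]-cen;a=L@X;b=-L@Z
m=(P[...,2]>.229)&(P[...,2]<.242)&(abs(a)<.015)&(abs(b)<.1)
print(m.sum(),"a",np.percentile(a[m],[2,50,98]),"b",np.percentile(b[m],[0,2,98,100]),"z",np.median(P[m][:,2]))
k=np.polyfit(b[m],a[m],1);print(k)
E
```

```text
time_s: 10.8
position: [0.6081, -0.0329, 0.3386]
tool_rot: [[0.003, 0.982, -0.189], [-0.001, -0.189, -0.982], [-1.0, 0.003, 0.0]]
ft_force: [0.6, -0.4, -0.3]
grip_width: 0.0854
[-14.2  25.5  51.   -0.  103.2  -3.3]
centre [0.6163016  0.00977577]
[0.62423089 0.05102049]
t 10.80 trans [ 0.0385 -0.0001 -0.0855] dr [ 0.0003  0.0002 -0.0034]
t 10.80 trans [ 0.0385 -0.0001 -0.0855] dr [-3.1413e+00  5.3000e-03  3.0000e-04]
4587 a [-0.00577467  0.00031978  0.00617926] b [-0.08874656 -0.08453099  0.08628403  0.08997543] z 0.23566535231810024
[0.00209483 0.00019333]
```

The depth data confirms the bar is within 0.3 mm of where I expected. I'll move to the other (+y) end, and meanwhile fit the prongs from the stored depth images, using the plain stand to validate.

```bash
python3 -m crank '{"hand":[0,0,0,0],"translation":[[0.0,0,-0.02],[0,0,-0.055],[0.01,0,-0.086],[0.03,0,-0.086]],"dr":[[0,0,0],[0,0,0],[0,0,0],[0,0,0]]}';python3 - <<'E'
from h import *
import pickle
for n,st,yw in(("oil",(.5756,-.3088),1.0),("plain",(.6163,.0098),-10.9),("dry",(.534,.2806),-9.4)):
    c,d=pickle.load(open(f"w_{n}.pkl","rb"))
    v,u=np.mgrid[:480,:640];f=240/np.tan(np.radians(c["vertical_fov"]/2));x,y=u-c["cx"],v-c["cy"];r=np.hypot(x,y);t=np.tan(r/f)/r
    P=np.stack([x*t*d,y*t*d,d],-1)@c["extrinsics"][:3,:3].T+c["extrinsics"][:3,3]
    P=P[(d>0)]
    a0=np.radians(yw);X=np.array([np.cos(a0),np.sin(a0)]);Y=np.array([-X[1],X[0]]);L=P[:,:2]-st;a=L@X;b=L@Y;z=P[:,2]
    out=[]
    for s in(1,-1):
        m=(abs(b-s*.014)<.009)&(a>-.015)&(a<.068)&(z>.206)&(z<.222)&(abs(a)>(.012 if n=="oil" else 0));k=np.polyfit(a[m],b[m],1);out.append(k);print(n,s,m.sum(),"slope",k[0].round(4),"b at 0",k[1].round(4))
    m=(abs(b)<.022)&(a<-.02)&(a>-.06)&(z>.226)&(z<.245);print(" tips",m.sum(),np.percentile(a[m],[1,10,50,90,99]).round(4),"b",b[m].mean().round(4),"zmax",z[m].max().round(4))
    m=(abs(b)<.025)&(a>.05)&(a<.12)&(z>.225)&(z<.245);print(" post a",np.percentile(a[m],[1,5,50,95]).round(4) if m.any() else 0)
    print(" mean: centre",np.mean(out,0)[1].round(4),"yaw",yw+np.degrees(np.mean(out,0)[0]))
    for sg in(1,-1):
        m=(b*sg>.033)&(b*sg<.11)&(abs(a-.02)<.02)&(z>.25)&(z<.31)
        if m.sum()>50:print(" panel",sg,m.sum(),"front a",np.percentile(a[m],[2,10,50,90]).round(4),"b",b[m].min(),b[m].max(),"yaw",yw-np.degrees(np.polyfit(b[m],a[m],1)[0]))
s=sensors.observe();print(s["q"].round(1))
E
```

```text
time_s: 11.25
position: [0.6248, 0.0548, 0.3058]
tool_rot: [[0.003, 0.983, -0.185], [0.001, -0.185, -0.983], [-1.0, 0.003, -0.001]]
ft_force: [-0.2, 0.5, -0.3]
grip_width: 0.0853
oil 1 580 slope -0.0038 b at 0 0.0145
oil -1 575 slope -0.0013 b at 0 -0.0134
 tips 194 [-0.0408 -0.0397 -0.0358 -0.0328 -0.0313] b 0.0006 zmax 0.2391
 post a [0.0724 0.0734 0.0794 0.0876]
 mean: centre 0.0005 yaw 0.8527715825287692
 panel 1 1828 front a [0.0121 0.0123 0.013  0.0172] b 0.03300901968293169 0.10994137446440207 yaw 1.1907678839013753
plain 1 731 slope 0.0039 b at 0 0.0134
plain -1 723 slope 0.0067 b at 0 -0.0145
 tips 180 [-0.0383 -0.0373 -0.0337 -0.0297 -0.028 ] b -0.0003 zmax 0.2393
 post a [0.0752 0.0756 0.0819 0.0907]
 mean: centre -0.0005 yaw -10.59772713926052
dry 1 732 slope 0.0022 b at 0 0.0137
dry -1 740 slope 0.0027 b at 0 -0.0142
 tips 196 [-0.0396 -0.0377 -0.034  -0.0307 -0.0296] b 0.0008 zmax 0.2389
 post a [0.0741 0.0752 0.0813 0.0893]
 mean: centre -0.0003 yaw -9.258900780491052
 panel -1 951 front a [0.0142 0.0143 0.0165 0.0194] b -0.10990139566670057 -0.033068311330644806 yaw -9.057198811513146
[-5.8 28.  52.1  0.  99.7  4.9]
```

```bash
python3 - <<'E'
from h import *
go((.6242,.051,.206),-10.8)
E
```

```text
t 11.25 trans [ 0.0998 -0.0002  0.0039] dr [ 0.0023 -0.0011 -0.0029]
```

```bash
python3 -m crank '{"hand":[0,0,0,0,0],"translation":[[0.02,0,0],[0.05,0,0],[0.08,0,0],[0.1,0,0],[0.102,0,0]],"dr":[[0,0,0],[0,0,0],[0,0,0],[0,0,0],[0,0,0]]}';python3 -m crank '{"hand":[0,0],"translation":[[0,0,0],[0,0,0]],"dr":[[0,0,0],[0,0,0]]}'; python3 - <<'E'
from h import *
go((.6242,.051,.206),-10.8)
E
```

```text
time_s: 11.75
position: [0.6232, 0.0516, 0.2004]
tool_rot: [[-0.005, 0.982, -0.189], [0.001, -0.189, -0.982], [-1.0, -0.005, 0.0]]
ft_force: [-0.2, 1.0, 0.1]
grip_width: 0.0854
time_s: 11.95
position: [0.6248, 0.0514, 0.2048]
tool_rot: [[0.002, 0.982, -0.189], [-0.0, -0.189, -0.982], [-1.0, 0.002, -0.0]]
ft_force: [-0.4, -0.5, 0.5]
grip_width: 0.0854
t 11.95 trans [-0.0012 -0.0005  0.0006] dr [-0.0015 -0.0002 -0.0025]
```

Good; close on the +y half.

```bash
for i in 1 2; do python3 -m crank '{"hand":[255,255,255,255,255],"translation":[[0,0,0],[0,0,0],[0,0,0],[0,0,0],[0,0,0]],"dr":[[0,0,0],[0,0,0],[0,0,0],[0,0,0],[0,0,0]]}' 110; done
python3 -m crank '{"hand":[255,255,255,255,255],"translation":[[-0.006,0,0],[-0.016,0,0],[-0.028,0,0],[-0.038,0,0],[-0.045,0,0]],"dr":[[0,0,0],[0,0,0],[0,0,0],[0,0,0],[0,0,0]]}'
python3 -m crank '{"hand":[255,255],"translation":[[0,0,0],[0,0,0]],"dr":[[0,0,0],[0,0,0]]}';python3 - <<'E'
from h import *
s=sensors.observe();print(s["ft_force"],s["wrist_torque"],s["position"])
E
```

```text
time_s: 12.45
position: [0.6243, 0.0515, 0.2034]
tool_rot: [[0.0, 0.982, -0.189], [-0.0, -0.189, -0.982], [-1.0, 0.0, 0.0]]
ft_force: [0.2, 1.2, 0.3]
grip_width: 0.012
time_s: 12.95
position: [0.6244, 0.0515, 0.2035]
tool_rot: [[0.0, 0.982, -0.189], [-0.0, -0.189, -0.982], [-1.0, 0.0, 0.0]]
ft_force: [-0.3, 0.0, 3.2]
grip_width: 0.0104
time_s: 13.45
position: [0.6245, 0.0515, 0.2498]
tool_rot: [[0.002, 0.982, -0.189], [-0.0, -0.189, -0.982], [-1.0, 0.002, -0.0]]
ft_force: [-0.3, -0.5, -2.0]
grip_width: 0.0104
time_s: 13.65
position: [0.6242, 0.0515, 0.2481]
tool_rot: [[-0.0, 0.982, -0.189], [0.0, -0.189, -0.982], [-1.0, -0.0, 0.0]]
ft_force: [0.3, -0.6, -1.8]
grip_width: 0.0102
[ 0.30855495 -0.61780904 -1.83170667] [0.06217045 0.06994629 0.02949415] [0.62415058 0.05152668 0.24813268]
```

```bash
python3 -m crank '{"hand":[255,255,255,255,255],"translation":[[0,-0.012,0],[0,-0.037,0],[0,-0.072,0],[0,-0.107,0],[0,-0.13,0]],"dr":[[0,0,0],[0,0,0],[0,0,0],[0,0,0],[0,0,0]]}';python3 -m crank '{"hand":[255,255],"translation":[[0,0,0],[0,0,0]],"dr":[[0,0,0],[0,0,0]]}'; python3 - <<'E'
from h import *
go((.3912,.3463,.252),-9.15)
E
```

```text
time_s: 14.15
position: [0.4943, 0.0765, 0.2479]
tool_rot: [[-0.002, 0.982, -0.189], [0.0, -0.189, -0.982], [-1.0, -0.002, 0.0]]
ft_force: [0.3, 0.4, -2.7]
grip_width: 0.0105
time_s: 14.35
position: [0.4967, 0.076, 0.2484]
tool_rot: [[0.0, 0.982, -0.189], [-0.0, -0.189, -0.982], [-1.0, 0.0, 0.0]]
ft_force: [-0.6, -1.5, -2.0]
grip_width: 0.0105
t 14.35 trans [-0.0037 -0.1546 -0.2455] dr [-0.0302  0.0001 -0.0004]
```

```bash
python3 -m crank '{"hand":[255,255,255,255,255],"translation":[[-0.004,-0.012,-0.015],[-0.004,-0.035,-0.045],[-0.004,-0.055,-0.08],[-0.004,-0.075,-0.115],[-0.004,-0.095,-0.15]],"dr":[[-0.03,0,0],[-0.03,0,0],[-0.03,0,0],[-0.03,0,0],[-0.03,0,0]]}';python3 -m crank '{"hand":[255,255,255,255,255],"translation":[[0,-0.02,-0.035],[0,-0.04,-0.065],[0,-0.055,-0.088],[0,-0.06,-0.096],[0,-0.06,-0.096]],"dr":[[0,0,0],[0,0,0],[0,0,0],[0,0,0],[0,0,0]]}'; python3 - <<'E'
from h import *
import pickle
go((.3912,.3463,.252),-9.15)
c=cams.calibration("wrist");s=sensors.observe();im,d=cams.get_image("wrist");pickle.dump((c,d,s),open("w_ap2.pkl","wb"))
cv2.imwrite("pics/w_ap2.png",im)
v,u=np.mgrid[:480,:640];f=240/np.tan(np.radians(c["vertical_fov"]/2));x,y=u-c["cx"],v-c["cy"];r=np.hypot(x,y);t=np.tan(r/f)/r
P=np.stack([x*t*d,y*t*d,d],-1)@c["extrinsics"][:3,:3].T+c["extrinsics"][:3,3]
i2,d2=cams.get_image("top");P2=cloud("top",d2);cv2.imwrite("pics/top_ap2.png",i2)
for nm,Q in(("wrist",P[d>0]),("top",P2[d2>0])):
    T=(Q-s["position"])@s["tool_rot"]  # tool coords
    a,b,z=T[:,1],T[:,2]-.0425,Q[:,2]
    m=(abs(a)<.012)&(abs(b)<.1)&(z>.268)&(z<.292); print(nm,"bar",m.sum(),np.percentile(a[m],[2,50,98]).round(4) if m.any() else'',np.percentile(b[m],[0,2,98,100]).round(4) if m.any() else'',(np.polyfit(b[m],z[m],1),np.polyfit(b[m],a[m],1)) if m.sum()>50 else '')
    m=(abs(a)<.045)&(abs(b)<.11)&(z>.1)&(z<.15); print(nm,"tray",m.sum(),np.percentile(a[m],[2,98]).round(4) if m.any() else'',np.percentile(b[m],[1,99]).round(4) if m.any() else'')
    # prongs in stand frame
    st=np.array([.5325,.2805]);yw=-9.15;a0=np.radians(yw);X=np.array([np.cos(a0),np.sin(a0)]);Y=np.array([-X[1],X[0]]);L=Q[:,:2]-st;a=L@X;b=L@Y
    for sg in(1,-1):
        m=(abs(b-sg*.014)<.009)&(a>-.015)&(a<.068)&(z>.206)&(z<.222)
        if m.sum()>20:k=np.polyfit(a[m],b[m],1);print(nm,"prong",sg,m.sum(),k.round(4))
    m=(abs(b)<.022)&(a<-.02)&(a>-.06)&(z>.226)&(z<.245);print("tips",m.sum(),np.median(a[m]),b[m].mean())
E
```

```text
time_s: 14.85
position: [0.432, 0.2427, 0.2519]
tool_rot: [[-0.0, 0.987, -0.16], [-0.0, -0.16, -0.987], [-1.0, -0.0, 0.0]]
ft_force: [1.3, 0.7, -2.4]
grip_width: 0.0104
time_s: 15.35
position: [0.388, 0.3464, 0.2518]
tool_rot: [[-0.0, 0.987, -0.158], [-0.0, -0.158, -0.987], [-1.0, -0.0, 0.0]]
ft_force: [-0.4, 0.1, -2.2]
grip_width: 0.0103
t 15.35 trans [-0.0002  0.0032 -0.0004] dr [0.0012 0.0004 0.0003]
wrist bar 8350 [-0.0097  0.      0.01  ] [-0.0906 -0.09   -0.0143 -0.0101] (array([0.03546389, 0.28561442]), array([0.00113126, 0.00017901]))
wrist tray 9807 [-0.0386  0.0389] [-0.0903  0.0151]
wrist prong 1 976 [-0.008   0.0157]
wrist prong -1 967 [-0.0005 -0.0123]
tips 433 -0.03564547505612082 0.00234692892285051
top bar 273 [-0.005   0.0011  0.0067] [-0.0308 -0.0203  0.0906  0.0918] (array([0.00834521, 0.28152994]), array([-0.00965402,  0.00142979]))
top tray 1404 [-0.0376  0.04  ] [-0.0715  0.0912]
top prong 1 113 [-0.0005  0.0125]
top prong -1 100 [-0.0054 -0.0154]
tips 22 -0.03364449804740691 -0.0012100694237509387
```

```bash
python3 - <<'E'
from h import *
go((.5394,.3229,.252),-9.15)
E
```

```text
t 15.45 trans [-0.      0.1525 -0.0023] dr [-0.0009  0.0006  0.    ]
```

```bash
python3 -m crank '{"hand":[255,255,255,255,255],"translation":[[0,0.015,-0.001],[0,0.047,-0.001],[0,0.09,-0.001],[0,0.13,-0.001],[0,0.152,-0.001]],"dr":[[0,0,0],[0,0,0],[0,0,0],[0,0,0],[0,0,0]]}';python3 -m crank '{"hand":[255,255],"translation":[[0,0,0],[0,0,0]],"dr":[[0,0,0],[0,0,0]]}'; python3 - <<'E'
from h import *
import pickle
go((.5394,.3229,.252),-9.15)
c=cams.calibration("wrist");s=sensors.observe();im,d=cams.get_image("wrist");pickle.dump((c,d,s),open("w_in2.pkl","wb"))
i2,d2=cams.get_image("top");i3,_=cams.get_image("scene")
t=lambda x:cv2.resize(x,(400,300),interpolation=cv2.INTER_CUBIC)
cv2.imwrite("pics/in2.png",np.vstack([np.hstack([t(im[150:480,100:540]),t(i2[180:264,180:292])]),np.hstack([t(i3[150:300,350:550]),t(i3)])]))
E
```

```text
time_s: 15.95
position: [0.5422, 0.3198, 0.2515]
tool_rot: [[0.001, 0.987, -0.163], [-0.001, -0.163, -0.987], [-1.0, 0.001, 0.0]]
ft_force: [-0.7, 0.2, -1.7]
grip_width: 0.0101
time_s: 16.15
position: [0.5389, 0.3212, 0.2517]
tool_rot: [[-0.001, 0.987, -0.161], [-0.0, -0.161, -0.987], [-1.0, -0.001, 0.0]]
ft_force: [-0.3, 0.4, -1.8]
grip_width: 0.0103
t 16.15 trans [-0.0003  0.0003 -0.0018] dr [-0.0023  0.0004  0.0008]
```

View pics/in2.png

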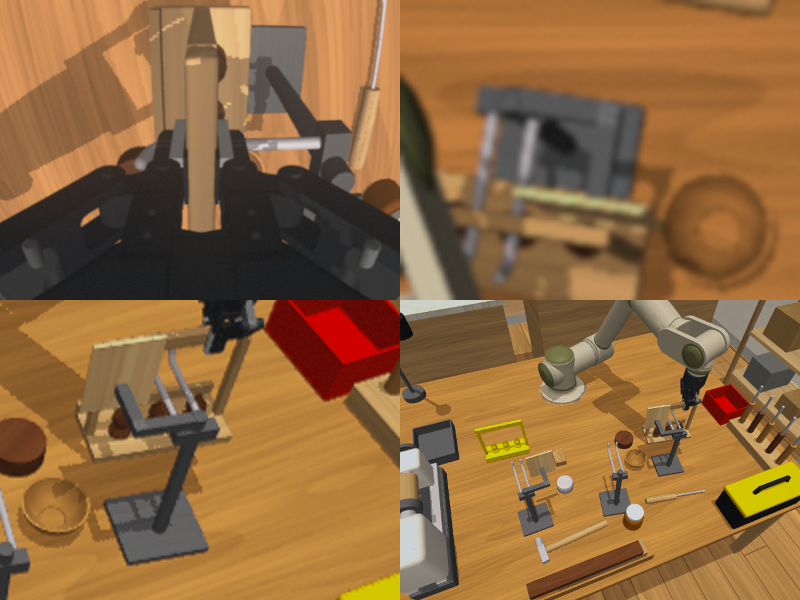

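The carrier is level and in front of the panel. The tips lie in front of the bar and the prongs run beneath it. I'll check the lateral offset from the visible near prong, at about (419,309) in the full picture, before lowering.

```bash
python3 - <<'E'
from h import *
import pickle
c,d,s=pickle.load(open("w_in2.pkl","rb"));R=s["tool_rot"];p=s["position"]
for q in((405,311),(419,309.5),(445,307)):print((R.T@(wray(*q,.213,c)-p)).round(4))
v,u=np.mgrid[:480,:640];f=240/np.tan(np.radians(c["vertical_fov"]/2));x,y=u-c["cx"],v-c["cy"];r=np.hypot(x,y);t=np.tan(r/f)/r
T=(np.stack([x*t*d,y*t*d,d],-1)@c["extrinsics"][:3,:3].T+c["extrinsics"][:3,3]-p)@R
m=(d>0)&(T[...,1]>.03)&(T[...,1]<.07)&(abs(T[...,2]-.03)<.012)&(T[...,0]>.03)&(T[...,0]<.046)
print(m.sum(),np.percentile(T[m][:,2],[5,50,95]),np.polyfit(T[m][:,1],T[m][:,2],1))
E
```

```text
[0.0387 0.048  0.0287]
[0.0387 0.0563 0.028 ]
[0.0387 0.0721 0.0271]
953 [0.02302059 0.0252559  0.02958706] [0.00098501 0.02562178]
```

```bash
python3 -m crank '{"hand":[255,255,255,255,255],"translation":[[0.004,0,-0.0015],[0.016,0,-0.0015],[0.03,0,-0.0015],[0.04,0,-0.0015],[0.046,0,-0.0015]],"dr":[[0,0,0],[0,0,0],[0,0,0],[0,0,0],[0,0,0]]}';python3 -m crank '{"hand":[255,255,255],"translation":[[0,0,0],[0.001,0,0],[0.001,0,0]],"dr":[[0,0,0],[0,0,0],[0,0,0]]}'
```

```text
time_s: 16.8
position: [0.5376, 0.3239, 0.2048]
tool_rot: [[-0.002, 0.987, -0.159], [-0.001, -0.159, -0.987], [-1.0, -0.002, 0.001]]
ft_force: [-0.3, -0.1, -2.5]
grip_width: 0.0107
time_s: 17.1
position: [0.5383, 0.3239, 0.2058]
tool_rot: [[0.001, 0.987, -0.159], [0.0, -0.159, -0.987], [-1.0, 0.001, -0.0]]
ft_force: [0.2, -0.3, -1.5]
grip_width: 0.0106
```

```bash
python3 -m crank '{"hand":[255,255,255,255],"translation":[[0.001,0,0.0005],[0.001,0,0.0005],[0.002,0,0.0005],[0.002,0,0.0005]],"dr":[[0,0,0],[0,0,0],[0,0,0],[0,0,0]]}'
```

```text
time_s: 17.5
position: [0.5382, 0.3234, 0.2037]
tool_rot: [[0.001, 0.987, -0.159], [0.0, -0.159, -0.987], [-1.0, 0.001, -0.0]]
ft_force: [-1.1, -0.3, -0.7]
grip_width: 0.0105
```

```bash
python3 -m crank '{"hand":[255,255,255],"translation":[[0.001,0,0],[0.001,0,0],[0.001,0,0]],"dr":[[0,0,0],[0,0,0],[0,0,0]]}'
```

```text
time_s: 17.8
position: [0.5383, 0.3234, 0.2034]
tool_rot: [[0.002, 0.987, -0.159], [0.0, -0.159, -0.987], [-1.0, 0.002, -0.001]]
ft_force: [-1.1, 0.6, 5.2]
grip_width: 0.0109
```

Seated (wrist force now +5 N). Release and lift away.

```bash
for i in 1 2; do python3 -m crank '{"hand":[0,0,0,0,0],"translation":[[0,0,0],[0,0,0],[0,0,0],[0,0,0],[0,0,0]],"dr":[[0,0,0],[0,0,0],[0,0,0],[0,0,0],[0,0,0]]}'; done
python3 -m crank '{"hand":[0,0,0,0,0],"translation":[[-0.02,0,0],[-0.055,0,0],[-0.1,0,0],[-0.15,0,0],[-0.18,0,0]],"dr":[[0,0,0],[0,0,0],[0,0,0],[0,0,0],[0,0,0]]}'
python3 - <<'E'
from h import *
go((.533,.215,.40),-9.15)
E
```

```text
time_s: 18.3
position: [0.5381, 0.3234, 0.2022]
tool_rot: [[-0.0, 0.987, -0.159], [-0.0, -0.159, -0.987], [-1.0, -0.0, 0.0]]
ft_force: [-0.0, 0.0, 0.4]
grip_width: 0.0817
time_s: 18.8
position: [0.5381, 0.3234, 0.2023]
tool_rot: [[-0.0, 0.987, -0.159], [0.0, -0.159, -0.987], [-1.0, -0.0, -0.0]]
ft_force: [0.2, -0.3, -0.2]
grip_width: 0.0852
time_s: 19.3
position: [0.5379, 0.3234, 0.3866]
tool_rot: [[0.005, 0.987, -0.159], [0.002, -0.159, -0.987], [-1.0, 0.005, -0.003]]
ft_force: [0.4, -0.2, -0.6]
grip_width: 0.0855
t 19.30 trans [-0.0136  0.0125  0.1077] dr [-0.0002 -0.0025 -0.0046]
```

```bash
python3 -m crank '{"hand":[0,0,0,0,0],"translation":[[-0.02,0.005,0.03],[-0.02,0.01,0.07],[-0.02,0.012,0.1],[-0.02,0.012,0.108],[-0.02,0.012,0.108]],"dr":[[0,0,0],[0,0,0],[0,0,0],[0,0,0],[0,0,0]]}'
python3 - <<'E'
from h import *
import pickle
c=cams.calibration("wrist");s=sensors.observe();im,d=cams.get_image("wrist");i3,_=cams.get_image("scene")
v,u=np.mgrid[:480,:640];f=240/np.tan(np.radians(c["vertical_fov"]/2));x,y=u-c["cx"],v-c["cy"];r=np.hypot(x,y);t=np.tan(r/f)/r
P=(np.stack([x*t*d,y*t*d,d],-1)@c["extrinsics"][:3,:3].T+c["extrinsics"][:3,3])[d>0]
st=np.array([.5325,.2805]);a0=np.radians(-9.15);X=np.array([np.cos(a0),np.sin(a0)]);Y=np.array([-X[1],X[0]]);L=P[:,:2]-st;a=L@X;b=L@Y;z=P[:,2]
m=(abs(a)<.012)&(abs(b)<.11)&(z>.227)&(z<.243);print("bar",m.sum(),"a",np.percentile(a[m],[2,50,98]).round(4),"b",np.percentile(b[m],[0,1,99,100]).round(4),"z slope",np.polyfit(b[m],z[m],1).round(4),"a slope",np.polyfit(b[m],a[m],1).round(4))
for sg in(1,-1):
    m=(abs(b-sg*.014)<.009)&(abs(a-.04)<.025)&(z>.206)&(z<.222);k=np.polyfit(a[m],b[m],1);print("prong",sg,m.sum(),k.round(4))
m=(abs(b)<.022)&(a<-.02)&(a>-.06)&(z>.226)&(z<.245);print("tips",m.sum(),np.median(a[m]),b[m].mean())
t=lambda x:cv2.resize(x,(400,300),interpolation=cv2.INTER_CUBIC)
cv2.imwrite("pics/fin.png",np.vstack([np.hstack([t(im),t(im[30:270,180:500])]),np.hstack([t(i3[150:300,350:550]),t(i3)])]))
E
```

```text
time_s: 19.8
position: [0.5327, 0.2142, 0.4027]
tool_rot: [[0.0, 0.987, -0.161], [0.0, -0.161, -0.987], [-1.0, 0.0, -0.0]]
ft_force: [-0.5, 1.5, 0.1]
grip_width: 0.0853
bar 3016 a [-0.0069 -0.001   0.0049] b [-0.0892 -0.0865  0.0886  0.0912] z slope [-0.0005  0.2356] a slope [-0.0017 -0.001 ]
prong 1 522 [0.0025 0.0136]
prong -1 521 [-0.027  -0.0127]
tips 219 -0.03257898693153131 0.0005942592326594682
```

View pics/fin.png

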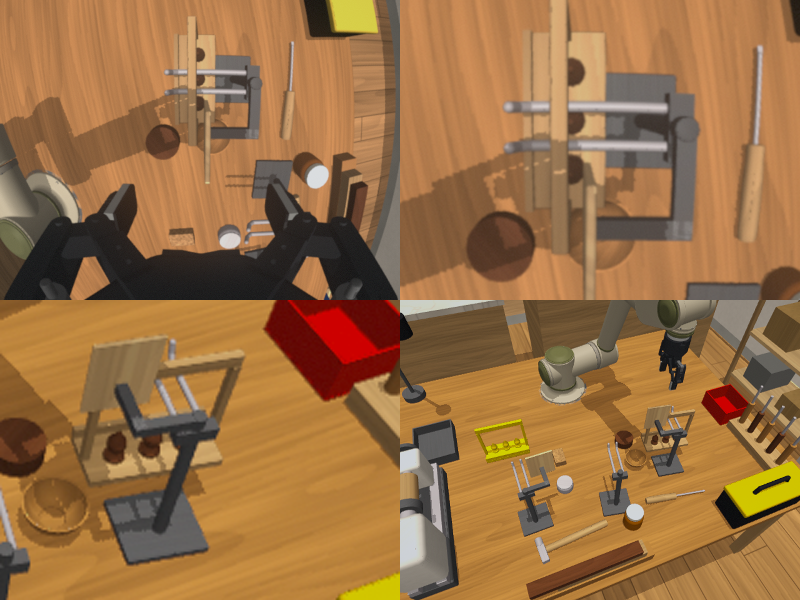

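The bar lies across both prongs, level within 0.001 rad and centred within about 1 mm. It's behind the tips and in front of the panel, with the lip facing the robot. The gripper is clear and the bystanders are unmoved, so I'm handing in.

```bash
python3 -c "
from rig import env
print(env.close_job())"
```

```text
the job is handed in; nothing more can be done
None
```

The carrier now hangs on the drying stand, and the job was handed in at about 20 s of the 70 s allowed. I took it off the oiling stand by the right half of its bar and hung it on the plain stand. There I let go, gripped the left half, and moved it to the drying stand.

**Final checks:**
- **Position:** depth readings put the bar level to 0.001 rad and centred to about 1 mm. It lies about 32 mm behind the prong tips, across both prongs, with the tray's lip towards the robot.
- **Surroundings:** the gripper is clear and touching nothing. In the last picture the bystanders and the yellow look-alike are where they started.
- **Forces:** the wrist force readings I saw stayed under about 6 N.

**Disagreements:** during the last approach, the wrist and top cameras differed by about 3 mm on where the prongs sit sideways. I took a value between them, and the final check fits it. No checks failed.

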